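# Count to the third lane and push the rack in

## Robot

A 7-joint arm with a two-finger parallel gripper is mounted at the origin on the work surface. World frame = base frame: x ahead of the robot, y to its left, z up, the work surface at z = 0. Lengths are in m, angles in rad, forces in N, time in s.
With the tool pointing down it reaches from about 0.4 to 0.85 m from the base axis. Payload 4.5 kg.
Tool frame: the origin (TCP) lies where the fingers leave the gripper's body, on its centre line; the fingertips stand 64 mm ahead of it and the grasp point (between the pads) lies 45 mm ahead of it; z points along the fingers, y is the direction in which the jaws open and shut (so a half turn about z gives the same grasp; the last joint's range is limited). The gripper opens to 88 mm and grips with 3 to 60 N. Pads are 18 mm wide; open, the fingers measure 123 mm over their backs; the gripper's body (75 mm by 187 mm) begins 45 mm behind the grasp point.
Start: joints at [-1.077, 0.689, -0.195, 1.565, 0.157, 0.902, -0.215], TCP at [0.277, 0.56, 0.303] pointing down, gripper open.
Joint ranges: [-3.01, 3.01], [-0.46, 2.08], [-1.47, 1.51], [0.13, 2.56], [-1, 4.14], [0.04, 2.09], [-2.66, 2.66]. Speed limits (rad/s): [2.57, 2.57, 3.14, 3.14, 3.14, 3.14, 3.14].

## Interface

Orientations are given as a unit quaternion [x, y, z, w].
In Python, from plant import monitor, snapshot, workorder, finder gives the robot as it stands.
- The arm moves only by the tool carry_out, never from a script. Its argument "motion" is one flat list of numbers, 6 for each row, row after row: the shift along the tool's x, y, z in cm, then the turn, a rotation vector about the tool's x, y, z in rad. In form: [x, y, z, rx, ry, rz, x, y, z, rx, ry, rz, ...]. A call has 1 to 8 rows; each row shifts and turns the commanded pose from where the row before left it, along the tool's axes as they then stand; what a row does not reach is not made up. A row lasts 1/8 s, in which the tool goes at most 62.5 mm and 10.7 degrees, less where a joint would pass 70% of its speed; a pose out of reach is approached as far as the arm can. A call with a gripper value outside its range is refused whole. "hand" is the finger opening in cm, from 0 to 8.81, set as the call begins (left out, the last holds). The fingers move at their own pace and stop on an object; "grip_force" is the grip in N (left out, the last holds). Time passes only in rows, so rows that do not move let the fingers close. It gives the time, the measured TCP pose, the force and the opening at its end, in the units of the state.
- monitor.get_state(): the state, without advancing time (a new reading comes with each control period).
- snapshot(name): name is "scene" or "top"; returns a dict with "frame" (480x640x3 uint8, red, green, blue), "range_z" (480x640 float32, m along the optical axis (not along the pixel's ray), 0 where there is no reading), "fx", "fy", "cx", "cy" (pixels), "D" ([k1, k2, p1, p2, k3] as OpenCV has them; the pictures are not rectified), "rvec" (rotation vector, rad) and "tvec" (3), from world to camera coordinates, as OpenCV has them. Camera axes: x right, y down, z forward; pixel columns grow to the right and rows downward; lengths in m; the calibration is good to about 2 mm. A picture is of the moment at which its call begins.
- workorder.finish_job(): hands the job in, once; it reports no verdict.
Trained networks look in a picture, given as the dict that the camera call returned (one of the last four; its "shot" number tells which), for a name from the list of things; names that differ only in an ending like _2 or _b are one class to them, and where a whole thing is asked for, a point or a joint stands for the part that bears it (a point fixed in the world has none). Each returns a list of dicts, best first, with "p" (0 to 1); they miss things now and then, are a little off and sometimes report something else, mostly with a low value. They report only what shows in the picture. A call takes as long as a camera call. They do not tell look-alikes from the thing itself.
- finder.masks_of(picture, thing): "pixels" (480x640 bool, what is visible of it) and "extent" ([left, top, right, bottom] in pixels, round what is visible of it).
The state is a dict: "clock": time; "q": joint angles; "qd": joint speeds; "joint_torque": joint torques, N m; "tool_pos": TCP position; "eef_rot": TCP orientation; "contact_force": force on the tool from outside, world axes, zero at the start; "moment": the same for the moment, N m; "opening": opening from 0.0 (shut) to 1.0 (fully open).
Only numpy, scipy, OpenCV 4.12 (cv2) and the standard library are available. Lean on these libraries where they do the work, as an engineer would, in place of code of your own. Each camera call takes 0.05 s, during which the arm holds its last target. There are 200 camera calls.

## Task

Starting at the end where the barcode reader post stands, run a fingertip along the tops of the lane guides to count the gaps, touching the first, second, third and fourth guide in turn (every gap counts, full or empty). Then push the loaded tube rack from the apron, nose first, into the third gap until it is fully home against the back stop. Only push it with the fingers: do not lift it or tip it over, and leave the parked carriers and the other things where they are.

Things in the scene. Friction and masses are not known exactly. Their poses are not given: they have to be found in the camera images.
- tray: fixed steel loading tray, base plate top 8 mm above the bench, 320 mm wide (y), x from -185 to +115 mm. Origin: on the bench, middle of the row of lane mouths; x points into the lanes, away from the robot, y left along the row. Six lanes 34 mm wide, pitch 40 mm, between seven guides: mouths at x = 0, back stop's face at x = 100 mm. Lane floors and the apron (x < 0) are one flat.
- rack: loaded rack, loose on the apron: grey carrier 110 (x) x 28 (y) x 42 mm, five white tube caps on top reaching 58 mm; the only one with tubes; 0.17 to 0.35 kg. Origin: centre of underside. Round nose (radius 14 mm) at x = +55 mm, towards the lanes; flat tail at x = -55 mm. Fully home: nose on the back stop, origin at tray x = 45 mm, tail 10 mm out of the mouth.
- rack_nose (a point): the foremost point of the loaded rack's round nose, at the level of its underside, 55 mm along x from its origin
- reader: barcode reader post, fixed on the bench just beyond one end of the row of guides, left or right (190 mm from the tray's middle): white head 45 x 32 mm on a thin post, 110 mm high in all. Origin: centre of its underside. The gaps are counted from this end.
- endblock: plain grey block, 40 x 40 x 28 mm, fixed beyond the other end of the row of guides. Origin: centre of its underside.
- guide0: guide 0 of 0 to 6, numbered from the tray's +y end, 40 mm apart: fixed upright steel plate 6 mm thick, 100 mm long along the tray's x, with a round bead 10 mm thick along its top edge. Origin: top of the bead (67 mm above the bench) at the plate's front end; axes as the tray's.
- guide1: guide 1 of 0 to 6, numbered from the tray's +y end, 40 mm apart: fixed upright steel plate 6 mm thick, 100 mm long along the tray's x, with a round bead 10 mm thick along its top edge. Origin: top of the bead (67 mm above the bench) at the plate's front end; axes as the tray's.
- guide2: guide 2 of 0 to 6, numbered from the tray's +y end, 40 mm apart: fixed upright steel plate 6 mm thick, 100 mm long along the tray's x, with a round bead 10 mm thick along its top edge. Origin: top of the bead (67 mm above the bench) at the plate's front end; axes as the tray's.
- guide3: guide 3 of 0 to 6, numbered from the tray's +y end, 40 mm apart: fixed upright steel plate 6 mm thick, 100 mm long along the tray's x, with a round bead 10 mm thick along its top edge. Origin: top of the bead (67 mm above the bench) at the plate's front end; axes as the tray's.
- guide4: guide 4 of 0 to 6, numbered from the tray's +y end, 40 mm apart: fixed upright steel plate 6 mm thick, 100 mm long along the tray's x, with a round bead 10 mm thick along its top edge. Origin: top of the bead (67 mm above the bench) at the plate's front end; axes as the tray's.
- guide5: guide 5 of 0 to 6, numbered from the tray's +y end, 40 mm apart: fixed upright steel plate 6 mm thick, 100 mm long along the tray's x, with a round bead 10 mm thick along its top edge. Origin: top of the bead (67 mm above the bench) at the plate's front end; axes as the tray's.
- guide6: guide 6 of 0 to 6, numbered from the tray's +y end, 40 mm apart: fixed upright steel plate 6 mm thick, 100 mm long along the tray's x, with a round bead 10 mm thick along its top edge. Origin: top of the bead (67 mm above the bench) at the plate's front end; axes as the tray's.
- parked_a: empty grey carrier, 110 x 28 x 42 mm, parked in a lane. Leave alone. Origin: centre of its underside.
- parked_b: second empty grey carrier, 110 x 28 x 42 mm, parked in a lane. Leave alone. Origin: centre of its underside.
- blank: white lane blank, a low block 90 x 26 x 28 mm with a 12 mm high grip ridge, parked in a lane. Leave alone. Origin: centre of its underside.
- reagent: white bottle, 52 mm across, 100 mm high, on the bench to the left (+y) of the tray. Leave alone. Origin: centre of its underside.
- specimen_pot: lidded clear pot, 48 mm across, 55 mm high, on the bench to the right (-y) of the tray. Leave alone. Origin: centre of its underside.
- timer: flat white timer, 60 x 60 x 20 mm, on the bench at the right. Leave alone. Origin: centre of its underside.
Things that resemble listed ones, but are neither listed nor needed, are in the scene too. Leave any pink or red look-alike of the reader alone.

How it is judged:
By the outcome, as a careful person would: the job done as asked, in the order asked, and still so for the second after the job is handed in, with the robot touching nothing.
It also fails if it takes over 67 s, if anything falls off the work surface, if the arm or the gripper's body presses on something with over 40 N, if the wrist force passes 120 N, or if a joint passes its speed limit or range.

## Working session

There is one attempt and no reset: what is moved stays moved. The work goes in short steps, Python scripts to look and compute and a tool call to move; the robot and the scene stay as the last step left them, time stands still between calls to the robot, and variables do not carry over. Pictures are saved under pics/ and viewed, about 8 in all and at most 12, crops included, and the job is handed in when it is done.

Besides the shell and the picture viewer there is one more tool, called after "Request:" as name(argument=value, ...), one argument or row to a line, values as JSON. carry_out: Moves the arm, as the interface text tells. Its arguments: {"type":"object","properties":{"motion":{"type":"array"},"hand":{"type":"number"},"grip_force":{"type":"number"}},"required":["motion"]}

```bash
mkdir -p pics
cat > h.py <<'E'
import numpy as np, cv2
from plant import monitor, snapshot, workorder, finder
def world(s,mask=None):
    v,u=np.nonzero((s["range_z"]>0)&(mask if mask is not None else True))
    K=np.array([[s["fx"],0,s["cx"]],[0,s["fy"],s["cy"]],[0,0,1.]])
    n=cv2.undistortPoints(np.c_[u,v].astype(np.float64)[:,None],K,np.array(s["D"],float))[:,0]
    z=s["range_z"][v,u][:,None]
    R=cv2.Rodrigues(np.array(s["rvec"],float))[0]
    return (np.c_[n*z,z]-np.array(s["tvec"]).reshape(3))@R
E
python3 - <<'E'
from h import *
for n in("scene","top"):
    s=snapshot(n); cv2.imwrite(f"pics/{n}0.png",s["frame"][...,::-1])
    for t in ["rack","reader","endblock","guide0","parked_a","blank","tray"]:
        for d in finder.masks_of(s,t)[:8]:
            if d["p"]<.2: continue
            P=world(s,d["pixels"])
            if len(P): print(n,t,round(d["p"],2),[int(x) for x in d["extent"]],np.median(P,0).round(3),P[:,2].max().round(3))
print(monitor.get_state())
E
```

```text
scene rack 0.8 [314, 202, 356, 240] [ 0.499 -0.09   0.048] 0.071
scene reader 0.84 [253, 189, 273, 239] [ 0.621 -0.196  0.088] 0.114
scene reader 0.61 [229, 174, 253, 221] [ 0.632 -0.28   0.088] 0.114
scene reader 0.56 [199, 204, 225, 247] [ 0.735 -0.248  0.089] 0.114
scene endblock 0.91 [355, 321, 378, 352] [0.665 0.181 0.025] 0.033
scene endblock 0.31 [280, 239, 321, 275] [ 0.634 -0.05   0.051] 0.073
scene guide0 0.98 [301, 266, 342, 299] [0.643 0.03  0.049] 0.072
scene guide0 0.86 [325, 286, 365, 326] [0.652 0.109 0.045] 0.072
scene guide0 0.78 [272, 228, 312, 262] [ 0.632 -0.09   0.052] 0.071
scene guide0 0.66 [290, 256, 333, 286] [ 0.638 -0.01   0.049] 0.074
scene guide0 0.57 [281, 239, 322, 275] [ 0.633 -0.05   0.05 ] 0.073
scene guide0 0.55 [262, 220, 300, 250] [ 0.63  -0.13   0.062] 0.072
scene parked_a 0.87 [321, 277, 370, 311] [0.635 0.086 0.051] 0.069
scene parked_a 0.66 [270, 225, 314, 247] [ 0.599 -0.114  0.052] 0.071
scene parked_a 0.21 [314, 275, 355, 308] [0.65  0.069 0.064] 0.072
scene blank 0.54 [228, 148, 252, 169] [ 0.513 -0.462  0.019] 0.026
scene tray 0.64 [253,
[... 1261 characters left out ...]
6 0.009] 0.072
{'clock': 0.8, 'q': array([-1.07716556,  0.68906343, -0.19460284,  1.56530065,  0.15728482,
        0.90250992, -0.21510407]), 'qd': array([ 0.00060842, -0.00195931, -0.00112565, -0.00245033, -0.00133834,
       -0.00058476, -0.00077262]), 'joint_torque': array([-2.53150256e-04, -5.27450538e+01, -1.26647092e+00, -1.53733581e+01,
       -5.17531845e-02, -4.71512776e-04,  2.20896982e-05]), 'tool_pos': array([0.27735419, 0.56010683, 0.30276545]), 'eef_rot': array([2.27889696e-01, 9.73686954e-01, 5.08397361e-05, 8.00901060e-07]), 'contact_force': array([ 0.66665605, -0.50886118, -0.04405663]), 'moment': array([-0.04496103,  0.0351251 ,  0.00968356]), 'opening': 0.9993837348495758}
```

View pics/scene0.png

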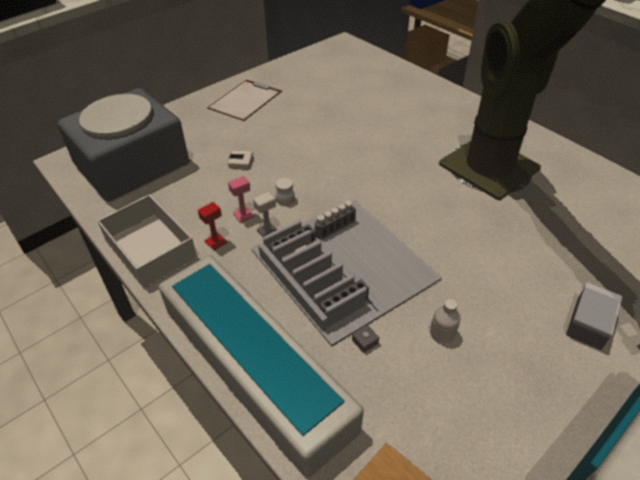

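View pics/top0.png

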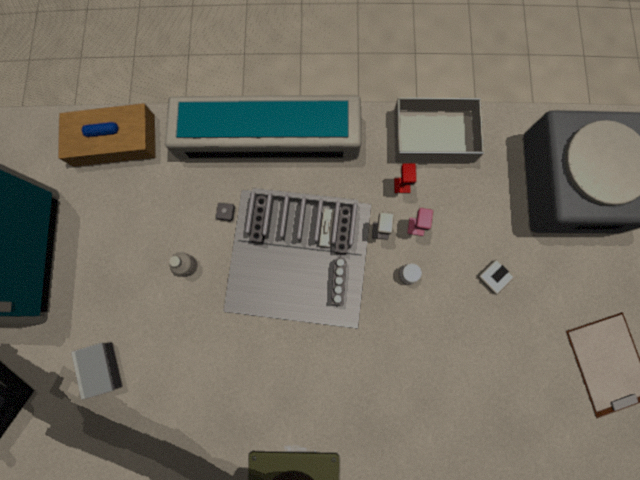

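The white reader stands at the right (−y) end, at about (383,225) in the top picture; the pink and red ones are look-alikes. The first guide is therefore guide6 and the third gap lies between guide4 and guide3, about column 310, and it is empty. The rack is on the apron at about (339,282). Next I'll fit the poses.

```bash
cat >> h.py <<'E'
def line(P):
    c=np.median(P[:,:2],0); d=np.linalg.svd(P[:,:2]-P[:,:2].mean(0),full_matrices=False)[2][0]; d*=np.sign(d[0]); return P[:,:2].mean(0),np.degrees(np.arctan2(d[1],d[0]))
def rackpose(s):
    out=[]
    for d in finder.masks_of(s,"rack")[:1]:
        P=world(s,cv2.dilate(d["pixels"].astype(np.uint8),np.ones((5,5))).astype(bool)); P=P[(P[:,2]>.035)&(P[:,2]<.08)]
        r=cv2.minAreaRect(P[:,:2].astype(np.float32)*1000)
        C=P[P[:,2]>.055]
        print("rack rect",np.round(r[0],1),np.round(r[1],1),round(r[2],2),"n",len(P),"caps",line(C),len(C), "all",line(P))
E
python3 - <<'E'
from h import *
s=snapshot("top")
print(s["fx"],s["tvec"])
for d in finder.masks_of(s,"guide0")[:9]:
    P=world(s,d["pixels"]);P=P[(P[:,2]>.06)&(P[:,2]<.08)]
    c,a=line(P); print(round(d["p"],2),c.round(4),round(a,2),len(P),"x",np.percentile(P[:,0],[1,99]).round(3),"z",np.median(P[:,2]).round(4))
P=world(s); 
m=finder.masks_of(s,"tray")[0]["pixels"]; T=world(s,m); T=T[T[:,2]<.015]
r=cv2.minAreaRect(T[:,:2].astype(np.float32)*1000); print("tray rect",r, cv2.boxPoints(r).round(0).tolist())
rackpose(s)
sc=snapshot("scene"); rackpose(sc)
for n,q in(("top",s),("scene",sc)):
    for d in finder.masks_of(q,"guide0")[:9]:
        pass
c=cv2.resize(s["frame"][180:335,200:410],None,fx=3.8,fy=3.8,interpolation=cv2.INTER_CUBIC); cv2.imwrite("pics/c1.png",c[...,::-1])
E
```

```text
462.8125253023797 [-0.05316354  0.58986723  1.02693726]
0.87 [0.6419 0.0668] -6.16 153 x [0.595 0.689] z 0.0663
0.67 [ 0.6248 -0.0915] -6.23 146 x [0.576 0.672] z 0.0666
0.6 [ 0.6282 -0.0515] -6.5 178 x [0.582 0.675] z 0.0663
0.58 [0.634  0.0277] -6.96 160 x [0.59  0.681] z 0.0661
0.54 [0.6444 0.1072] -6.38 175 x [0.598 0.692] z 0.0661
0.49 [ 0.6177 -0.1306] -6.37 160 x [0.573 0.666] z 0.0665
0.46 [ 0.6322 -0.0119] -6.19 174 x [0.586 0.678] z 0.0662
tray rect ((551.570068359375, -1.3813323974609375), (322.54620361328125, 305.0185852050781), 83.67809295654297) [[382.0, -145.0], [685.0, -178.0], [721.0, 142.0], [418.0, 176.0]]
rack rect [489.9 -99.4] [ 28.6 108.1] 85.91 n 580 caps (array([ 0.49009441, -0.0992838 ]), np.float64(-4.39790398065072)) 225 all (array([ 0.48825632, -0.09903569]), np.float64(-4.227270545066467))
rack rect [517.5 -91.5] [152.5  55.2] 12.71 n 643 caps (array([ 0.49747833, -0.09734416]), np.float64(-2.320093347662448)) 245 all (array([ 0.49984766, -0.09355845]), np.float64(-4.760247508781638))
```

View pics/c1.png

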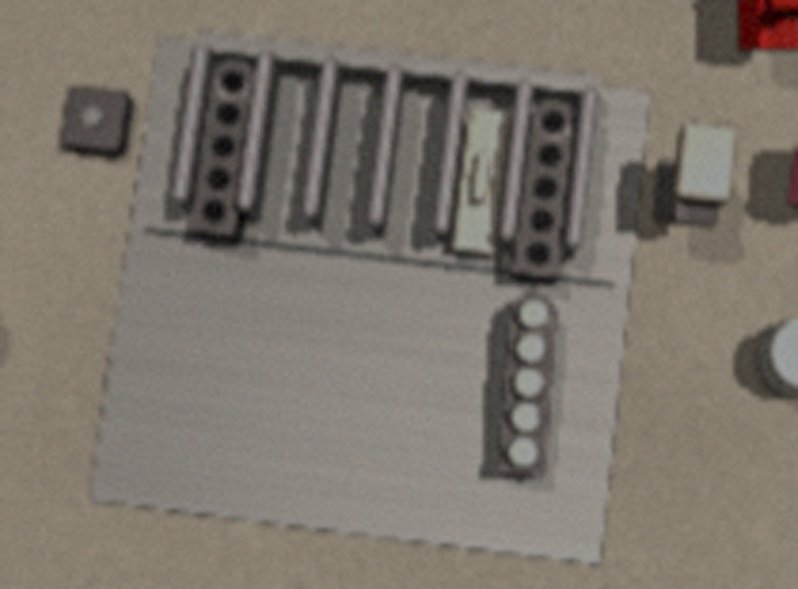

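The crop confirms it. From the reader end, gap 1 holds parked_a, gap 2 holds the blank and gap 3 (crop ~(420,150)) is empty. The rack lies at crop ~(528,385). I'll make a helper that works out moves in tool axes.

```bash
cat >> h.py <<'E'
from scipy.spatial.transform import Rotation as Rn
YAW=np.radians(-6.36); t=np.array([np.cos(YAW),np.sin(YAW)]); n=np.array([-t[1],t[0]]); O=np.array([.633,-.0115])-.05*t
def tray(p): d=np.asarray(p)[:2]-O; return np.array([d@t,d@n])*1000
def goto(x,y,ztip,jaw=0.,rows=1):  # mm in tray frame; jaw: jaw direction from tray x, deg; tool pointing down
    st=monitor.get_state(); p=st["tool_pos"]; R=Rn.from_quat(st["eef_rot"])
    g=np.r_[O+x/1000*t+y/1000*n,ztip/1000+.064]
    a=YAW+np.radians(jaw); yv=np.array([np.cos(a),np.sin(a),0]); zv=np.array([0,0,-1.]); xv=np.cross(yv,zv)
    G=Rn.from_matrix(np.c_[xv,yv,zv]); w=(R.inv()*G).as_rotvec()
    print("tip now tray",tray(p).round(1),"tipz",round((p[2]-.064)*1000,1),"F",st["contact_force"].round(1),"turn",w.round(3))
    for k in range(rows):
        Rk=R*Rn.from_rotvec(w*k/rows); print((Rk.inv().apply((g-p)/rows)*100).round(2).tolist(),(w/rows).round(4).tolist())
E
python3 -c "
from h import *
print(O,tray([.489,-.099]));goto(20,-120,100,0,16)
s=snapshot('top')
for k in ['reader','specimen_pot','blank']:
  for d in finder.masks_of(s,k)[:2]:
    P=world(s,d['pixels']);P=P[P[:,2]>.02];print(k,round(d['p'],2),[int(i) for i in d['extent']],tray(np.median(P,0)).round(),P[:,2].max())
"
```

```text
[ 0.58330773 -0.00596124] [ -83.4209282  -102.91309887]
tip now tray [-366.8  528.7] tipz 238.7 F [-0.1 -0.2 -0.7] turn [ 0.    -0.     1.222]
[-3.66, -2.98, 0.87] [0.0, -0.0, 0.0764]
[-3.87, -2.7, 0.87] [0.0, -0.0, 0.0764]
[-4.07, -2.39, 0.87] [0.0, -0.0, 0.0764]
[-4.24, -2.08, 0.87] [0.0, -0.0, 0.0764]
[-4.39, -1.75, 0.87] [0.0, -0.0, 0.0764]
[-4.51, -1.41, 0.87] [0.0, -0.0, 0.0764]
[-4.6, -1.06, 0.87] [0.0, -0.0, 0.0764]
[-4.67, -0.7, 0.87] [0.0, -0.0, 0.0764]
[-4.71, -0.35, 0.87] [0.0, -0.0, 0.0764]
[-4.72, 0.01, 0.87] [0.0, -0.0, 0.0764]
[-4.71, 0.37, 0.87] [0.0, -0.0, 0.0764]
[-4.66, 0.73, 0.87] [0.0, -0.0, 0.0764]
[-4.59, 1.09, 0.87] [0.0, -0.0, 0.0764]
[-4.5, 1.43, 0.87] [0.0, -0.0, 0.0764]
[-4.37, 1.77, 0.87] [0.0, -0.0, 0.0764]
[-4.23, 2.1, 0.87] [0.0, -0.0, 0.0764]
reader 0.95 [396, 166, 417, 192] [ 166. -230.] 0.11396548260146094
reader 0.78 [409, 208, 432, 237] [  69. -274.] 0.11417933945159416
specimen_pot 0.93 [399, 263, 420, 283] [ -47. -263.] 0.06083332512216883
specimen_pot 0.74 [244, 193, 255, 235] [ 44. 118.] 0.0730651891908651
blank 0.88 [319, 209, 333, 248] [ 40. -60.] 0.06690246496042992
```

Request:
carry_out(
  motion=[-3.66,-2.98,0,0,0,0.0764,-3.87,-2.7,0,0,0,0.0764,-4.07,-2.39,0,0,0,0.0764,-4.24,-2.08,0,0,0,0.0764,-4.39,-1.75,0,0,0,0.0764,-4.51,-1.41,0,0,0,0.0764,-4.6,-1.06,0,0,0,0.0764,-4.67,-0.7,0,0,0,0.0764],
  hand=0,
  grip_force=20,
)

```text
clock: 2.4
tool_pos: [0.4343, 0.2149, 0.303]
eef_rot: [0.511, 0.859, 0.0, 0.0]
contact_force: [0.2, -0.6, -0.0]
opening: 0.113
```

Request:
carry_out(
  motion=[-4.71,-0.35,0.8,0,0,0.0764,-4.72,0,0.8,0,0,0.0764,-4.71,0.37,1.6,0,0,0.0764,-4.66,0.73,1.6,0,0,0.0764,-4.59,1.09,1.6,0,0,0.0764,-4.5,1.43,1.6,0,0,0.0764,-4.37,1.77,1.6,0,0,0.0764,-4.23,2.1,1.6,0,0,0.0764],
)

```text
clock: 3.4
tool_pos: [0.5903, -0.129, 0.1903]
eef_rot: [0.746, 0.666, 0.0, 0.0]
contact_force: [0.6, 0.3, 0.3]
opening: 0.007
```

```bash
python3 -c "
from h import *
goto(20,-120,72,0,2); s=monitor.get_state(); print(s['clock'],s['opening'],s['q'].round(2))"
```

```text
tip now tray [  20.6 -121.5] tipz 126.3 F [0.6 0.3 0.3] turn [ 0.001 -0.    -0.003]
[0.08, -0.03, 2.71] [0.0003, -0.0002, -0.0014]
[0.08, -0.03, 2.71] [0.0003, -0.0002, -0.0014]
3.4 0.007239538569672396 [ 0.12  0.81  0.04  1.73 -0.05  0.6   0.07]
```

Request:
carry_out(
  motion=[0.1,0,2.7,0,0,-0.002,0,0,2.6,0,0,0,0,0,0,0,0,0,0,0,0,0,0,0],
)

```text
clock: 3.9
tool_pos: [0.5902, -0.1267, 0.1385]
eef_rot: [0.745, 0.667, 0.0, 0.0]
contact_force: [0.6, -0.7, -0.3]
opening: 0.0
```

Request:
carry_out(
  motion=[0,0,0.2,0,0,0,0,0,0.2,0,0,0],
)

```text
clock: 4.15
tool_pos: [0.5901, -0.1267, 0.1345]
eef_rot: [0.745, 0.667, 0.0, 0.001]
contact_force: [-0.5, -0.6, -0.5]
opening: 0.005
```

Request:
carry_out(
  motion=[0,0,0.1,0,0,0],
)

```text
clock: 4.28
tool_pos: [0.5898, -0.1267, 0.133]
eef_rot: [0.745, 0.667, 0.0, 0.0]
contact_force: [-0.0, -0.6, -0.0]
opening: 0.004
```

Request:
carry_out(
  motion=[0,0,0.1,0,0,0],
)

```text
clock: 4.4
tool_pos: [0.5897, -0.1267, 0.1318]
eef_rot: [0.745, 0.667, 0.0, 0.0]
contact_force: [0.3, 0.5, -0.7]
opening: 0.009
```

Request:
carry_out(
  motion=[0,0,0.1,0,0,0],
)

```text
clock: 4.53
tool_pos: [0.5897, -0.1267, 0.1313]
eef_rot: [0.745, 0.667, 0.0, 0.0]
contact_force: [-2.3, 0.7, 11.1]
opening: 0.004
```

Request:
carry_out(
  motion=[0,0,0.05,0,0,0],
)

```text
clock: 4.65
tool_pos: [0.5897, -0.1267, 0.1312]
eef_rot: [0.745, 0.667, 0.0, 0.0]
contact_force: [-1.8, 1.7, 11.7]
opening: 0.002
```

Request:
carry_out(
  motion=[0,0,0.05,0,0,0],
)

```text
clock: 4.78
tool_pos: [0.5897, -0.1267, 0.1312]
eef_rot: [0.745, 0.667, 0.0, 0.0]
contact_force: [-3.6, 0.9, 14.3]
opening: 0.01
```

Guide 6 is touched, with contact at 67 mm. Now guides 5, 4 and 3.

Request:
carry_out(
  motion=[0,0,-1.1,0,0,0,2,0,0,0,0,0,2,0,0,0,0,0,0,0,0.7,0,0,0,0,0,0.2,0,0,0,0,0,0.1,0,0,0,0,0,0.1,0,0,0,0,0,0,0,0,0],
)

```text
clock: 5.78
tool_pos: [0.5937, -0.0856, 0.1312]
eef_rot: [0.745, 0.667, 0.001, -0.001]
contact_force: [-4.4, 5.5, 17.0]
opening: 0.004
```

Request:
carry_out(
  motion=[0,0,-1.1,0,0,0,2,0,0,0,0,0,2,0,0,0,0,0,0,0,0.7,0,0,0,0,0,0.2,0,0,0,0,0,0.1,0,0,0,0,0,0.1,0,0,0,0,0,0,0,0,0],
)

```text
clock: 6.78
tool_pos: [0.598, -0.0459, 0.1312]
eef_rot: [0.745, 0.667, 0.0, -0.001]
contact_force: [-4.2, 5.1, 17.5]
opening: 0.004
```

Request:
carry_out(
  motion=[0,0,-1.1,0,0,0,2,0,0,0,0,0,2,0,0,0,0,0,0,0,0.7,0,0,0,0,0,0.2,0,0,0,0,0,0.1,0,0,0,0,0,0.1,0,0,0,0,0,0,0,0,0],
)

```text
clock: 7.78
tool_pos: [0.6023, -0.0061, 0.1312]
eef_rot: [0.745, 0.668, 0.0, -0.001]
contact_force: [-4.4, 4.0, 16.0]
opening: 0.005
```

```bash
python3 -c "
from h import *
goto(-88,-150,90,0,5)"
```

```text
tip now tray [18.9  1.9] tipz 67.2 F [-4.4  4.  16. ] turn [-0.001 -0.002  0.002]
[-3.03, -2.14, -0.46] [-0.0002, -0.0004, 0.0004]
[-3.03, -2.14, -0.46] [-0.0002, -0.0004, 0.0004]
[-3.04, -2.14, -0.46] [-0.0002, -0.0004, 0.0004]
[-3.04, -2.14, -0.46] [-0.0002, -0.0004, 0.0004]
[-3.04, -2.14, -0.46] [-0.0002, -0.0004, 0.0004]
```

Request:
carry_out(
  motion=[0,0,-3.3,0,0,0,-3.55,-2.68,0,0,0,0,-3.55,-2.68,0,0,0,0,-3.55,-2.68,0,0,0,0,-3.55,-2.68,0,0,0,0,0,0,0,0,0,0,0,0,0,0,0,0],
  hand=5,
)

```text
clock: 8.65
tool_pos: [0.4811, -0.137, 0.1625]
eef_rot: [0.745, 0.667, 0.0, 0.0]
contact_force: [0.1, 0.2, -0.1]
opening: 0.565
```

```bash
python3 -c "
from h import *
goto(-88,-141,20,0,4);print(monitor.get_state()['opening'])
s=snapshot('top'); rackpose(s); cv2.imwrite('pics/c2.png',cv2.resize(s['frame'][150:350,200:440],None,fx=3,fy=3)[...,::-1])"
```

```text
tip now tray [ -87.  -141.6] tipz 98.5 F [ 0.1  0.2 -0.1] turn [ 0.001 -0.     0.001]
[0.01, -0.03, 1.96] [0.0001, -0.0, 0.0002]
[0.01, -0.03, 1.96] [0.0001, -0.0, 0.0002]
[0.01, -0.02, 1.96] [0.0001, -0.0, 0.0002]
[0.01, -0.02, 1.96] [0.0001, -0.0, 0.0002]
0.5649021676669429
```

View pics/c2.png

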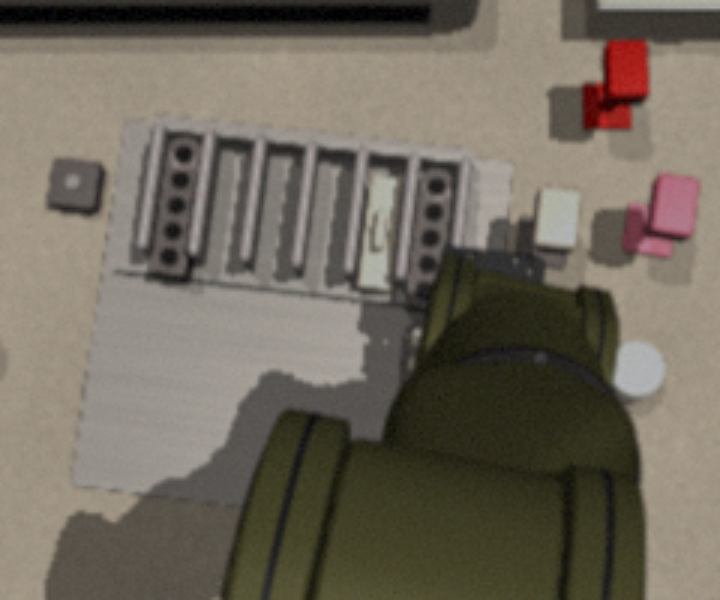

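The arm hides the rack; the white reader at crop ~(557,218) is clear of the gripper. I'll lower to 20 mm.

Request:
carry_out(
  motion=[0,-0.5,2,0,0,0,0,0,2,0,0,0,0,0,2,0,0,0,0,0,1.9,0,0,0,0,0,0,0,0,0],
)

```text
clock: 9.38
tool_pos: [0.4759, -0.1351, 0.0826]
eef_rot: [0.744, 0.668, -0.0, -0.001]
contact_force: [0.2, 0.8, 0.1]
opening: 0.562
```

Request:
carry_out(
  motion=[0.5,0,0,0,0,0,0.3,0,0,0,0,0,0.3,0,0,0,0,0,0.3,0,0,0,0,0],
)

```text
clock: 9.88
tool_pos: [0.4772, -0.1225, 0.0841]
eef_rot: [0.745, 0.667, -0.0, 0.0]
contact_force: [0.4, -0.6, 0.8]
opening: 0.569
```

Request:
carry_out(
  motion=[0.3,0,0,0,0,0,0.3,0,0,0,0,0,0.3,0,0,0,0,0,0.3,0,0,0,0,0],
)

```text
clock: 10.38
tool_pos: [0.4787, -0.1105, 0.0837]
eef_rot: [0.745, 0.667, 0.0, 0.0]
contact_force: [0.0, -3.2, 2.3]
opening: 0.571
```

```bash
python3 -c "
from h import *
goto(-92,-43,20,0,12);print(monitor.get_state()['opening'])"
```

```text
tip now tray [ -92.4 -115.5] tipz 19.7 F [ 0.  -3.2  2.3] turn [0.    0.    0.001]
[0.6, 0.0, -0.0] [0.0, 0.0, 0.0001]
[0.6, 0.0, -0.0] [0.0, 0.0, 0.0001]
[0.6, 0.0, -0.0] [0.0, 0.0, 0.0001]
[0.6, 0.0, -0.0] [0.0, 0.0, 0.0001]
[0.6, 0.0, -0.0] [0.0, 0.0, 0.0001]
[0.6, 0.0, -0.0] [0.0, 0.0, 0.0001]
[0.6, 0.0, -0.0] [0.0, 0.0, 0.0001]
[0.6, 0.0, -0.0] [0.0, 0.0, 0.0001]
[0.6, 0.0, -0.0] [0.0, 0.0, 0.0001]
[0.6, 0.0, -0.0] [0.0, 0.0, 0.0001]
[0.6, 0.0, -0.0] [0.0, 0.0, 0.0001]
[0.6, 0.0, -0.0] [0.0, 0.0, 0.0001]
0.5708467570414422
```

Request:
carry_out(
  motion=[0.5,0,0,0,0,0,0.5,0,0,0,0,0,0.5,0,0,0,0,0,0.5,0,0,0,0,0,0.5,0,0,0,0,0,0.5,0,0,0,0,0,0.5,0,0,0,0,0,0.5,0,0,0,0,0],
)

```text
clock: 11.38
tool_pos: [0.4829, -0.0704, 0.0837]
eef_rot: [0.745, 0.667, -0.0, -0.0]
contact_force: [-0.9, -3.5, 2.5]
opening: 0.57
```

Request:
carry_out(
  motion=[0.5,0,0,0,0,0,0.5,0,0,0,0,0,0.5,0,0,0,0,0,0.5,0,0,0,0,0,0.5,0,0,0,0,0,0.3,0,0,0,0,0,0.2,0,0,0,0,0,0,0,0,0,0,0],
)

```text
clock: 12.38
tool_pos: [0.4862, -0.0404, 0.0836]
eef_rot: [0.745, 0.668, 0.0, -0.0]
contact_force: [0.5, -1.1, 1.0]
opening: 0.57
```

Request:
carry_out(
  motion=[-2,0,0,0,0,0,-4,0,0,0,0,0,0,0,-4,0,0,0,-4,-4,-5,0,0,0,-4,-4,-5,0,0,0,-4,-4,0,0,0,0,-4,0,0,0,0,0],
)

```text
clock: 13.25
tool_pos: [0.3548, -0.2337, 0.2069]
eef_rot: [0.744, 0.668, -0.0, -0.002]
contact_force: [0.8, 0.8, -0.4]
opening: 0.566
```

```bash
python3 -c "
from h import *
goto(-92,-43,20,0,1)
s=snapshot('top'); rackpose(s); cv2.imwrite('pics/c3.png',cv2.resize(s['frame'][150:350,200:440],None,fx=3,fy=3)[...,::-1])
for d in finder.masks_of(s,'rack')[:1]:
  P=world(s,d['pixels']);P=P[(P[:,2]>.055)&(P[:,2]<.08)];c,a=line(P);print(tray(c),a-np.degrees(YAW))"
```

```text
tip now tray [-201.9 -251.7] tipz 142.9 F [ 0.8  0.8 -0.4] turn [-0.004 -0.002  0.002]
[20.82, 11.09, 12.3] [-0.0037, -0.002, 0.0024]
rack rect [525.6 263.5] [49.  52.5] 75.54 n 340 caps (array([0.52402332, 0.25796631]), np.float64(-17.54272127456636)) 272 all (array([0.52322862, 0.25581724]), np.float64(-17.520209450392635))
[-88.15614785 255.73597103] -11.182721274566362
```

View pics/c3.png

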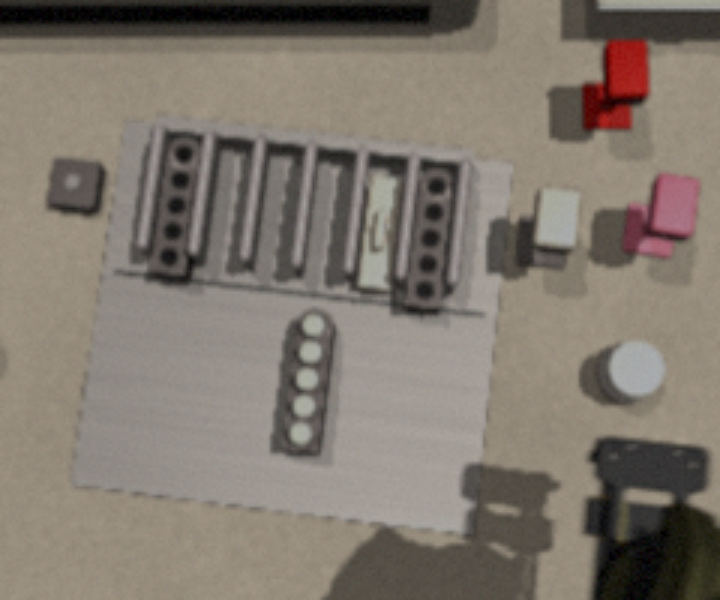

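The rack now stands square in front of gap 3, at crop ~(307,380). The finder's best hit was the bottle instead, so I'll measure by region.

```bash
cat >> h.py <<'E'
def rk(s,m=None,xr=(-150,105)):
    P=world(s); d=P[:,:2]-O; q=np.c_[d@t,d@n]*1000
    k=(q[:,0]>xr[0])&(q[:,0]<xr[1])&(q[:,1]>-75)&(q[:,1]<35)
    q=np.c_[q,P[:,2]*1000][k]
    if xr[1]>0: q=q[(abs(q[:,1]+20)<12)]
    A=q[(q[:,2]>35)&(q[:,2]<80)]; C=q[(q[:,2]>52)&(q[:,2]<80)]
    for nm,B in(("all",A),("caps",C)):
        c=B[:,:2].mean(0); r=cv2.minAreaRect(B[:,:2].astype(np.float32)); print(nm,len(B),c.round(1),"yaw",round(np.degrees(np.polyfit(B[:,0],B[:,1],1)[0]/1),2),"rect",np.round(r[0],1),np.round(r[1],1),"x",np.percentile(B[:,0],[.5,99.5]).round(1))
E
python3 -c "
from h import *
s=snapshot('top'); rk(s,xr=(-150,-12)); rk(snapshot('scene'),xr=(-150,-12))
for d in finder.masks_of(s,'guide0')[:9]:
    P=world(s,d['pixels']);P=P[(P[:,2]>.06)&(P[:,2]<.08)]
    c,a=line(P); print(tray(c).round(1))
"
```

```text
all 585 [-84.4 -20.6] yaw 0.18 rect [-82.  -19.9] [109.5  28.5] x [-136.5  -28.8]
caps 300 [-82.9 -20.3] yaw 0.27 rect [-81.9 -20. ] [109.2  27.5] x [-135.3  -31.2]
all 685 [-74.7 -13.8] yaw -1.54 rect [-79.1 -19.8] [111.1  32.5] x [-132.8  -24.1]
caps 357 [-77.2 -16.5] yaw -0.4 rect [-78.  -17.1] [107.4  28.8] x [-129.   -29.9]
[  49.5 -120. ]
[ 49.  119.3]
[49.7 39.3]
[49.6 79.2]
[49.1 -0.4]
```

```bash
python3 -c "
from h import *
goto(-162,-20.3,80,-90,12)"
```

```text
tip now tray [-198.2 -250.4] tipz 142.3 F [ 0.4  0.  -0.2] turn [-1.000e-03 -1.000e-03  1.575e+00]
[1.92, 0.31, 0.52] [-0.0001, -0.0001, 0.1312]
[1.94, 0.06, 0.52] [-0.0001, -0.0001, 0.1312]
[1.93, -0.2, 0.52] [-0.0001, -0.0001, 0.1312]
[1.89, -0.45, 0.52] [-0.0001, -0.0001, 0.1312]
[1.81, -0.69, 0.52] [-0.0001, -0.0001, 0.1312]
[1.71, -0.92, 0.52] [-0.0001, -0.0001, 0.1312]
[1.57, -1.14, 0.52] [-0.0001, -0.0001, 0.1312]
[1.41, -1.34, 0.52] [-0.0001, -0.0001, 0.1312]
[1.22, -1.51, 0.52] [-0.0001, -0.0001, 0.1312]
[1.01, -1.66, 0.52] [-0.0001, -0.0001, 0.1312]
[0.79, -1.77, 0.52] [-0.0001, -0.0001, 0.1312]
[0.55, -1.86, 0.52] [-0.0001, -0.0001, 0.1312]
```

Request:
carry_out(
  motion=[1.92,0.31,0.3,0,0,0.1312,1.94,0.06,0.3,0,0,0.1312,1.93,-0.2,0.3,0,0,0.1312,1.89,-0.45,0.3,0,0,0.1312,1.81,-0.69,0.3,0,0,0.1312,1.71,-0.92,0.3,0,0,0.1312],
  hand=0,
)

```text
clock: 14.3
tool_pos: [0.3895, -0.1196, 0.1882]
eef_rot: [0.944, 0.33, -0.0, -0.001]
contact_force: [-0.2, 0.1, -0.3]
opening: 0.006
```

Request:
carry_out(
  motion=[1.57,-1.14,0.5,0,0,0.1312,1.41,-1.34,0.5,0,0,0.1312,1.22,-1.51,0.5,0,0,0.1312,1.01,-1.66,0.5,0,0,0.1312,0.79,-1.77,0.5,0,0,0.1312,0.55,-1.86,0.5,0,0,0.1312,0,0,0,0,0,0],
)

```text
clock: 15.18
tool_pos: [0.42, -0.0069, 0.158]
eef_rot: [0.999, -0.053, -0.001, -0.001]
contact_force: [-1.0, -0.6, 0.3]
opening: 0.007
```

```bash
python3 -c "
from h import *
goto(-162,-20.3,20,-90,4);s=monitor.get_state();print(s['opening'],s['q'].round(2))"
```

```text
tip now tray [-162.2  -19.1] tipz 94.0 F [-1.  -0.6  0.3] turn [-0.001  0.001  0.005]
[0.01, 0.03, 1.85] [-0.0003, 0.0003, 0.0013]
[0.01, 0.03, 1.85] [-0.0003, 0.0003, 0.0013]
[0.01, 0.03, 1.85] [-0.0003, 0.0003, 0.0013]
[0.01, 0.03, 1.85] [-0.0003, 0.0003, 0.0013]
0.00682347023280294 [-0.2   0.76  0.18  2.3  -0.91  0.16 -0.84]
```

Request:
carry_out(
  motion=[0,0.1,1.8,0,0,0.005,0,0,1.8,0,0,0,0,0,1.8,0,0,0,0,0,1.9,0,0,0,0,0,0,0,0,0],
)

```text
clock: 15.8
tool_pos: [0.4343, -0.0112, 0.0956]
eef_rot: [0.998, -0.059, -0.012, 0.001]
contact_force: [-0.6, 0.2, -0.2]
opening: 0.005
```

```bash
python3 -c "
from h import *
goto(-146,-20.3,20,-90,1);s=monitor.get_state();print(s['opening'],s['q'].round(2))"
```

```text
tip now tray [-147.5  -21.7] tipz 31.6 F [-0.6  0.2 -0.2] turn [ 0.003  0.023 -0.007]
[0.18, -0.15, 1.15] [0.0028, 0.0231, -0.0067]
0.004571767884824559 [-0.11  0.89  0.04  2.25 -1.    0.04 -0.77]
```

Near minimum reach the arm hit joint limits and stopped at the tail with a slight tilt, tip at 31 mm. That height is fine for pushing, and moving forward eases the limits.

Request:
carry_out(
  motion=[0.3,0,0,0,0,0,0.3,-0.05,0,0,0,0,0.4,-0.05,0,0,0.01,-0.003,0.5,-0.05,0,0,0.01,-0.003],
)

```text
clock: 16.3
tool_pos: [0.4481, -0.0113, 0.0964]
eef_rot: [0.998, -0.056, -0.002, 0.001]
contact_force: [-3.2, 0.1, 2.7]
opening: 0.008
```

```bash
python3 -c "
from h import *
goto(-46,-20.3,27,-90,20);s=monitor.get_state();print(s['opening'],s['q'].round(2));S=snapshot('top');rk(S,xr=(-150,-12)); rk(S)"
```

```text
tip now tray [-133.8  -20.3] tipz 32.4 F [-3.2  0.1  2.7] turn [ 0.002  0.004 -0.001]
[0.44, -0.0, 0.03] [0.0001, 0.0002, -0.0]
[0.44, -0.0, 0.03] [0.0001, 0.0002, -0.0]
[0.44, -0.0, 0.03] [0.0001, 0.0002, -0.0]
[0.44, -0.0, 0.03] [0.0001, 0.0002, -0.0]
[0.44, -0.0, 0.03] [0.0001, 0.0002, -0.0]
[0.44, -0.0, 0.03] [0.0001, 0.0002, -0.0]
[0.44, -0.0, 0.03] [0.0001, 0.0002, -0.0]
[0.44, -0.0, 0.03] [0.0001, 0.0002, -0.0]
[0.44, -0.0, 0.03] [0.0001, 0.0002, -0.0]
[0.44, -0.0, 0.03] [0.0001, 0.0002, -0.0]
[0.44, -0.0, 0.03] [0.0001, 0.0002, -0.0]
[0.44, 0.0, 0.03] [0.0001, 0.0002, -0.0]
[0.44, 0.0, 0.03] [0.0001, 0.0002, -0.0]
[0.44, 0.0, 0.03] [0.0001, 0.0002, -0.0]
[0.44, 0.0, 0.03] [0.0001, 0.0002, -0.0]
[0.44, 0.0, 0.03] [0.0001, 0.0002, -0.0]
[0.44, 0.0, 0.03] [0.0001, 0.0002, -0.0]
[0.44, 0.0, 0.03] [0.0001, 0.0002, -0.0]
[0.44, 0.0, 0.03] [0.0001, 0.0002, -0.0]
[0.44, 0.0, 0.03] [0.0001, 0.0002, -0.0]
0.00839729645971094 [-0.12  0.89  0.06  2.23 -1.    0.06 -0.76]
all 283 [-45.1 -21.2] yaw 7.69 rect [-48.5 -19. ] [67.6 28.1] x [-80.8 -15.4]
caps 138 [-45.6 -19.8] yaw 4.38 rect [-48.3 -19.4] [52.6 27.6] x [-74.2 -21.6]
all 273 [-29.5 -21.3] yaw 0.92 rect [ 11.8 -19.9] [186.2  23.6] x [-79.1 104.8]
caps 134 [-45.8 -20.1] yaw 3.88 rect [-47.9 -20. ] [52.9 22.5] x [-74.2 -21.6]
```

Request:
carry_out(
  motion=[0.4,0,0,0,0,0,0.4,0,0,0,0,0,0.4,0,0,0,0,0,0.4,0,0,0,0,0,0.4,0,0,0,0,0],
)

```text
clock: 16.98
tool_pos: [0.4688, -0.0135, 0.0961]
eef_rot: [0.998, -0.056, -0.002, 0.001]
contact_force: [-2.8, 0.0, 3.1]
opening: 0.005
```

Request:
carry_out(
  motion=[0.4,0,0,0,0,0,0.4,0,0,0,0,0,0.4,0,0,0,0,0,0.4,0,0,0,0,0,0.4,0,0,0,0,0],
)

```text
clock: 17.6
tool_pos: [0.4886, -0.0158, 0.096]
eef_rot: [0.998, -0.056, -0.002, 0.001]
contact_force: [-2.3, -0.7, 3.3]
opening: 0.001
```

```bash
python3 -c "
from h import *
goto(-20,-20.3,32,-90,1);s=monitor.get_state();print(s['q'].round(2))
S=snapshot('top'); cv2.imwrite('pics/c4.png',cv2.resize(S['frame'][170:330,220:400],None,fx=3.6,fy=3.6)[...,::-1])"
```

```text
tip now tray [-93.  -20.3] tipz 32.0 F [-2.3 -0.7  3.3] turn [ 0.002  0.003 -0.001]
[7.3, -0.0, -0.02] [0.0019, 0.0033, -0.0008]
[-0.2   0.92  0.23  2.11 -0.95  0.22 -0.8 ]
```

View pics/c4.png

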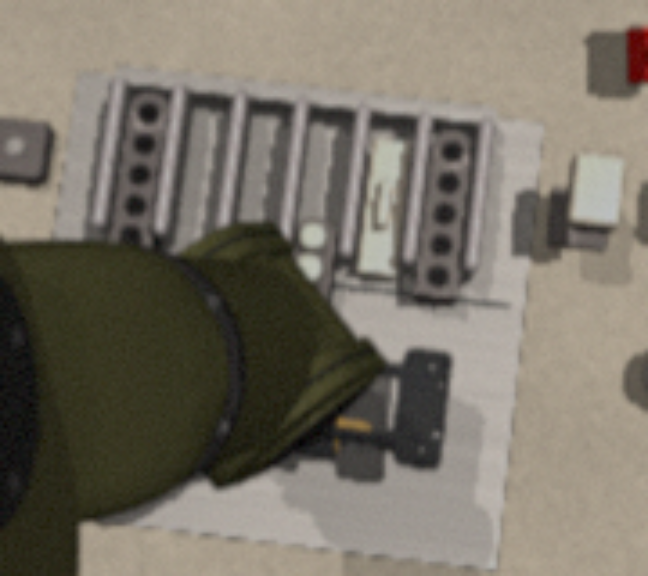

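The rack's nose has entered gap 3: the caps at crop (312,235) sit between the third and fourth guides. I'll carry on.

Request:
carry_out(
  motion=[0.5,0,0,0,0,0,0.5,0,0,0,0,0,0.5,0,0,0,0,0,0.5,0,0,0,0,0,0.5,0,0,0,0,0,0.5,0,0,0,0,0],
)

```text
clock: 18.4
tool_pos: [0.5185, -0.0192, 0.0959]
eef_rot: [0.998, -0.056, -0.002, 0.001]
contact_force: [-3.1, 0.3, 3.2]
opening: 0.008
```

Request:
carry_out(
  motion=[0.5,0,0,0,0,0,0.5,0,0,0,0,0,0.5,0,0,0,0,0,0.5,0,0,0,0,0,0.5,0,0,0,0,0,0.5,0,0,0,0,0],
)

```text
clock: 19.15
tool_pos: [0.5483, -0.0225, 0.0958]
eef_rot: [0.998, -0.056, -0.002, 0.001]
contact_force: [-3.0, 0.3, 2.2]
opening: 0.005
```

Request:
carry_out(
  motion=[0.3,0,0,0,0,0,0.2,0,0,0,0,0,0.2,0,0,0,0,0],
)

```text
clock: 19.52
tool_pos: [0.5549, -0.0233, 0.0958]
eef_rot: [0.998, -0.056, -0.002, 0.001]
contact_force: [-2.8, 0.5, 1.9]
opening: 0.003
```

```bash
python3 -c "
from h import *
goto(-20,-20.3,32,-90,1);s=monitor.get_state();print(s['q'].round(2))
rk(snapshot('top'))"
```

```text
tip now tray [-26.3 -20.4] tipz 31.8 F [-2.8  0.5  1.9] turn [ 0.002  0.004 -0.001]
[0.63, -0.01, -0.02] [0.002, 0.0035, -0.001]
[-0.27  0.97  0.39  1.92 -0.87  0.43 -0.9 ]
all 80 [ 89.5 -22. ] yaw 11.83 rect [ 88.3 -20.6] [33.5 22.3] x [ 72.5 105. ]
caps 29 [ 81.5 -21.3] yaw 24.76 rect [ 85.  -20.8] [21.8 13.5] x [73.8 91.5]
```

Now 1–2 mm steps until the back stop shows in the force.

Request:
carry_out(
  motion=[0.2,0,0,0,0,0,0.1,0,0,0,0,0,0,0,0,0,0,0],
)

```text
clock: 19.95
tool_pos: [0.5583, -0.0237, 0.0958]
eef_rot: [0.998, -0.056, -0.001, 0.001]
contact_force: [-1.7, 0.2, 0.0]
opening: 0.004
```

Request:
carry_out(
  motion=[0.1,0,0,0,0,0,0.1,0,0,0,0,0],
)

```text
clock: 20.2
tool_pos: [0.5599, -0.0239, 0.0958]
eef_rot: [0.998, -0.056, -0.002, 0.001]
contact_force: [-2.1, 0.5, 1.2]
opening: 0.005
```

Request:
carry_out(
  motion=[0.1,0,0,0,0,0],
)

```text
clock: 20.32
tool_pos: [0.561, -0.024, 0.0958]
eef_rot: [0.998, -0.056, -0.002, 0.001]
contact_force: [-2.5, 0.4, 1.3]
opening: 0.005
```

Request:
carry_out(
  motion=[0.1,0,0,0,0,0],
)

```text
clock: 20.45
tool_pos: [0.562, -0.0241, 0.0958]
eef_rot: [0.998, -0.056, -0.002, 0.001]
contact_force: [-2.5, 0.5, 1.2]
opening: 0.006
```

Request:
carry_out(
  motion=[0.1,0,0,0,0,0],
)

```text
clock: 20.58
tool_pos: [0.5626, -0.0241, 0.0958]
eef_rot: [0.998, -0.056, -0.002, 0.001]
contact_force: [-5.2, 0.7, 3.5]
opening: 0.001
```

Request:
carry_out(
  motion=[0.1,0,0,0,0,0],
)

```text
clock: 20.7
tool_pos: [0.5626, -0.0242, 0.0957]
eef_rot: [0.998, -0.056, -0.003, 0.001]
contact_force: [-6.7, 0.5, 6.1]
opening: 0.002
```

Request:
carry_out(
  motion=[0.1,0,0,0,0,0,0,0,0,0,0,0],
)

```text
clock: 20.95
tool_pos: [0.5628, -0.0242, 0.0957]
eef_rot: [0.998, -0.056, -0.004, 0.0]
contact_force: [-7.8, 1.6, 6.0]
opening: 0.001
```

```bash
python3 -c "
from h import *
goto(-20,-20.3,32,-90,1)"
```

```text
tip now tray [-18.4 -20.4] tipz 31.7 F [-7.8  1.6  6. ] turn [ 0.001  0.008 -0.001]
[-0.16, -0.01, -0.03] [0.0012, 0.0078, -0.0012]
```

The rack has stopped at tip x = −18.4 mm, against −19 expected for home. I'll back off and look.

Request:
carry_out(
  motion=[-0.5,0,0,0,0,0,-2,0,0,0,0,0,-3,0,-3,0,0,0,-3,0,-5,0,0,0,0,5,-5,0,0,0,0,5,0,0,0,0,0,5,0,0,0,0,0,5,0,0,0,0],
)

```text
clock: 21.95
tool_pos: [0.4603, -0.2098, 0.2212]
eef_rot: [0.998, -0.056, 0.0, 0.002]
contact_force: [0.6, -1.0, -0.6]
opening: 0.007
```

Request:
carry_out(
  motion=[0,4,0,0,0,0,0,4,0,0,0,0,0,0,0,0,0,0],
)

```text
clock: 22.32
tool_pos: [0.4501, -0.2918, 0.2215]
eef_rot: [0.998, -0.059, -0.0, 0.004]
contact_force: [-0.1, 0.9, 0.2]
opening: 0.003
```

```bash
python3 -c "
from h import *
goto(-20,-20.3,32,-90,1)
S=snapshot('top'); rk(S); cv2.imwrite('pics/c5.png',cv2.resize(S['frame'][170:330,220:420],None,fx=3.6,fy=3.6)[...,::-1]); Q=snapshot('scene'); cv2.imwrite('pics/c6.png',cv2.resize(Q['frame'][150:370,220:460],None,fx=3,fy=3)[...,::-1])
for d in finder.masks_of(S,'parked_a')[:5]:
  P=world(S,d['pixels']);P=P[P[:,2]>.03];print(round(d['p'],2),tray(P.mean(0)).round(1),len(P))"
```

```text
tip now tray [-100.7 -298.8] tipz 157.5 F [-0.1  0.9  0.2] turn [ 0.007 -0.    -0.007]
[7.88, -27.99, 12.36] [0.0071, -0.0003, -0.0066]
all 497 [ 44.6 -20.4] yaw -0.27 rect [ 47.6 -20. ] [114.3  23.9] x [ -9.3 104. ]
caps 276 [ 43.7 -19.3] yaw -0.4 rect [ 44.8 -20. ] [108.   23.6] x [-8.4 93.7]
0.92 [36.1 99.7] 500
0.77 [  34.9 -100. ] 552
0.25 [64.4  4.4] 2040
```

View pics/c5.png

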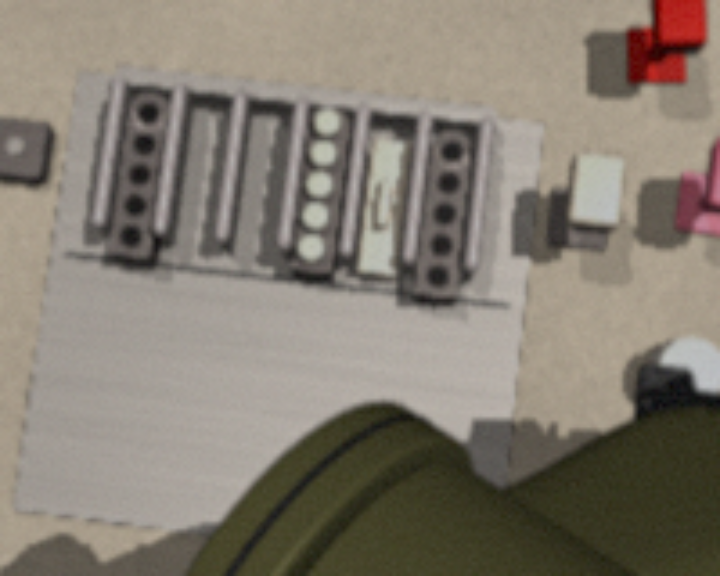

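View pics/c6.png

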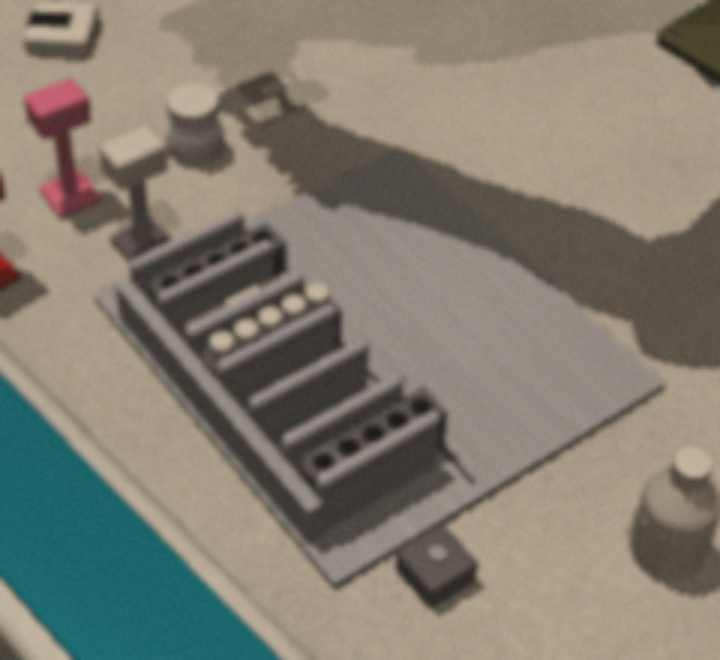

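Both views show the rack upright and fully in the third gap from the white reader, with its tail about 9–10 mm out of the mouth. The parked carriers and the blank are in place and the arm is clear, so I'll hand in.

```bash
python3 -c "
from h import *
print(workorder.finish_job(), monitor.get_state()['clock'])"
```

```text
the job is handed in; nothing more can be done
the job is handed in; nothing more can be done
```

The loaded rack is in the third gap from the white reader, pushed in until it stopped against the back stop. I handed the job in at about 22–23 s; it gave no verdict.

- **Counting:** I started at the reader's (right, −y) end and touched guides 6, 5, 4 and 3 in turn with the closed fingertips. Each touch showed in the force reading, at 11–17 N and a height of 67 mm. I tapped each guide and lifted about 1 cm between them rather than dragging along.
- **Pushing:** I pushed the rack sideways along the apron to line it up with the gap. Then I pushed it in from the tail until it stopped moving and the force rose from about 2.5 N to 8 N.
- **Last checks:** The rack's centre measured at tray x ≈ 45 mm, y ≈ −20 mm, with the tail about 9 mm out of the mouth, against 45 mm and 10 mm for fully home. It stands upright. The parked carriers, the blank and the reader look undisturbed, and the arm was clear.
- **Disagreements:**
  - One rack search picked the bottle, so I measured the rack from depth readings in the tray area instead.
  - Lowering behind the tail, the arm reached joint limits (q5 at −1.00, q6 at 0.04). It stopped about 12 mm higher and 15 mm further forward than planned, with a slight tilt. I pushed from there, and the limits eased as it moved forward.

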